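# Load the gel cassette into the leaning reader

## Robot

A 6-joint arm with a two-finger parallel gripper is mounted at the origin on a cart in front of the work surface, level with it; the furniture and walls round the work are solid. World frame = base frame: x ahead of the robot, y to its left, z up, the work surface at z = 0. Lengths are in mm, angles in rad, forces in N, time in s.
With the tool pointing down it reaches from about 275 to 1000 mm from the base axis. Payload 8.4 kg.
Tool frame: the origin (TCP) lies midway between the tips of the shut fingers; the grasp point (between the pads) lies 19 mm behind it; z points along the fingers, y is the line along which they close (so a half turn about z gives the same grasp; the last joint's range is limited). The gripper opens to 85 mm and grips with 20 to 120 N. Pads are 22 mm wide; open, the fingers measure 114 mm over their backs; the gripper's body (76 mm by 85 mm) begins 54 mm behind the grasp point. The pads swing forward as they close: fully open they stand 13 mm farther back than shut.
Start: joints at [-0.002, 0.353, 1.633, -0, 1.155, -0.002], TCP at [625.002, -0, 231.281] pointing down, gripper open.
Joint ranges: [-2.63, 2.63], [-0.92, 2.1], [0.06, 2.66], [-1.3, 4.44], [0, 2.69], [-3.02, 3.02]. Speed limits (rad/s): [2.22, 2.22, 2.79, 3.14, 3.14, 3.14].

## Interface

Orientations are given as [roll, pitch, yaw] about the fixed x, y, z axes, in that order (R = Rz(yaw) Ry(pitch) Rx(roll)).
In Python, from rig import monitor, imaging, r gives the robot as it stands.
- The arm moves only by the tool drive_tool, never from a script. Its argument "plan" is a list of rows, each an object of numbers: "x", "y", "z": the shift along the tool's x, y, z in units of 50 mm (1.0 is 50 mm); "ax", "ay", "az": the turn, a rotation vector about the tool's x, y, z in units of 6 degrees (1.0 is 6 degrees); "hand": the finger opening in mm, from 0 to 85.4. In form: [{"x": .., "y": .., "z": .., "ax": .., "ay": .., "az": .., "hand": ..}, ...]. A call has 1 to 8 rows; each row is the pose to reach, as a shift and turn from the pose commanded when the call began, along the tool's axes at that moment; what a row does not reach only later rows make up. A row lasts 1/10 s, in which the tool goes at most 50 mm and 8.59 degrees, less where a joint would pass 70% of its speed; a pose out of reach is approached as far as the arm can. A call with a gripper value outside its range is refused whole. The fingers move at their own pace and stop on an object; "grip_force" is the grip in N (left out, the last holds). Time passes only in rows, so rows that repeat a pose let the fingers close. It gives the time, the measured TCP pose, the force, the opening and the grip force at its end, in the units of the state.
- monitor.sense(): the state, without advancing time (a new reading comes with each control period).
- imaging.grab_frame(name): name is "scene" or "side" or "wrist"; returns the picture (480x640x3 uint8, red, green, blue); there is no depth.
- imaging.camera_info(name): a dict with "mtx" (3x3 intrinsics, pixels), "dist" ([k1, k2, p1, p2, k3] as OpenCV has them; the pictures are not rectified), "R" (3x3) and "t" (3): a world point X has camera coordinates R X + t. Camera axes: x right, y down, z forward; pixel columns grow to the right and rows downward; lengths in mm; the calibration is good to about 2 mm. A picture is of the moment at which its call begins: read the wrist's pose just before it. camera_info takes no time and is no camera call; for the wrist camera it gives the pose at the moment of the call.
- r.sign_off(): hands the job in; it is judged then, once.
The state is a dict: "clock": time; "qpos": joint angles; "qvel": joint speeds; "joint_efforts": joint torques, N m; "eef_pos": TCP position; "tcp_rot": TCP orientation; "contact_force": force on the tool from outside, world axes, zero at the start; "wrist_torque": the same for the moment, N m; "opening": opening from 0.0 (shut) to 1.0 (fully open); "grasp_force": force on a finger pad.
Only numpy, scipy, OpenCV 4.12 (cv2) and the standard library are available. Lean on these libraries where they do the work, as an engineer would, in place of code of your own. Each camera call takes 0.05 s, during which the arm holds its last target. There are 200 camera calls.

## Task

Take the flat gel cassette out of its upright stand and slide it all the way down into the left-leaning slot of the white reader, keeping hold of it until it is home on the bottom of the slot; then let go and leave it there. Leave the small bottle and the tape roll where they are.

Things in the scene. Friction and masses are not known exactly. Their poses are not given: they have to be found in the camera images.
- cassette_centre (a point): Centre of the gel cassette: stiff flat slab, grey frame round a clear window, dark grip ridges on both faces near its top; about 160 g. x: its 10 mm thickness, y: its 90 mm width, z: its 120 mm height, to the ridged end, which stays uppermost; lower edge 60 mm below this point. Front and back are alike. Starts upright in the stand; grip it across the thickness near the top.
- stand: Low fixed grey stand, foot 80 x 130 mm, on the left or the right, the reader in the other place. Origin: centre of its underside. Upright groove 13 mm (x) by 95 mm (y), centred on the origin, open upwards; floor 8 mm, top of walls 38 mm above the origin. The cassette stands in it, its axes parallel to the stand's, and is pulled straight up.
- reader_slot: Slot of the reader. Origin: centre of the slot's floor, 48 mm above the bench. z points up out of the slot, leaning 30 degrees from vertical to the robot's left (the cassette slides down and to the right); x: the slot's 13 mm gap, pointing right and up; y: its 94 mm width. Straight walls to z = 60 mm, then a lead-in flaring to 23 x 104 mm at z = 68 mm. Seated, the cassette's centre is at z = 60 mm.
- reader: The white reader, a fixed rigid desktop unit without spring or catch: base 150 x 124 mm and 32 mm high, origin at the centre of its underside, x pointing to the robot's right; above the base rises the leaning slot block, its mouth about 107 mm above the bench. The upper 50 mm of a seated cassette stand out of it.
- bottle_centre (a point): Centre (half-way up) of a small closed bottle, 35 mm across and 62 mm tall, standing loose between the stand and the reader. To be left alone.
- tape_centre (a point): Centre of a loose roll of tape, 98 mm across and 25 mm tall, lying flat near the front edge. To be left alone.
Things that resemble listed ones, but are neither listed nor needed, are in the scene too. Of the things that look like the part that bears cassette_centre, the smaller one is meant.

How it is judged:
By the outcome, as a careful person would: the job done as asked, in the order asked, and still so for the second after the job is handed in, with the robot touching nothing.
It also fails if it takes over 43 s, if anything falls off the work surface, if the arm or the gripper's body presses on something with over 40 N, if the wrist force passes 120 N, or if a joint passes its speed limit or range.

## Working session

There is one attempt and no reset: what is moved stays moved. The work goes in short steps, Python scripts to look and compute and a tool call to move; the robot and the scene stay as the last step left them, time stands still between calls to the robot, and variables do not carry over. Pictures are saved under pics/ and viewed, at most 10 in all, crops included, and the job is handed in when it is done.

Besides the shell and the picture viewer there is one more tool, called after "Request:" by a JSON object that holds its "fn" and its "kwargs". drive_tool: Moves the arm, as the interface text tells. Its arguments: {"type":"object","properties":{"plan":{"type":"array","items":{"type":"object","properties":{"x":{"type":"number"},"y":{"type":"number"},"z":{"type":"number"},"ax":{"type":"number"},"ay":{"type":"number"},"az":{"type":"number"},"hand":{"type":"number"}}}},"grip_force":{"type":"number"}},"required":["plan"]}

```bash
mkdir -p pics; python3 - <<'E'
from rig import monitor, imaging, r
import cv2,numpy as np
np.set_printoptions(precision=4,suppress=True)
for n in ["scene","side","wrist"]:
    im=imaging.grab_frame(n); cv2.imwrite(f"pics/{n}0.png",im[:,:,::-1])
    c=imaging.camera_info(n); print(n,c["mtx"],c["dist"],c["R"],c["t"])
s=monitor.sense();print(s)
E
```

```text
scene [[478.8733   0.     326.4882]
 [  0.     478.8733 237.0029]
 [  0.       0.       1.    ]] [-0.047  0.     0.     0.     0.   ] [[-0.8593 -0.5112 -0.0178]
 [-0.3617  0.6319 -0.6855]
 [ 0.3617 -0.5826 -0.7278]] [471.1917 211.9007 787.8571]
side [[462.0572   0.     324.1348]
 [  0.     462.0572 232.6432]
 [  0.       0.       1.    ]] [-0.0851  0.      0.      0.      0.    ] [[-0.9498 -0.3124 -0.0184]
 [-0.1056  0.3753 -0.9209]
 [ 0.2946 -0.8727 -0.3894]] [508.9226  97.6415 762.7764]
wrist [[364.7376   0.     322.879 ]
 [  0.     364.7376 231.6864]
 [  0.       0.       1.    ]] [-0.0769  0.      0.      0.      0.    ] [[ 1.     -0.      0.0001]
 [-0.0001 -0.949   0.3152]
 [ 0.     -0.3152 -0.949 ]] [-625.0304  -42.0518  378.8057]
{'clock': 0.15, 'qpos': array([-0.0024,  0.3535,  1.634 ,  0.    ,  1.1552, -0.0024]), 'qvel': array([ 0.0002, -0.0018, -0.0027,  0.0002, -0.0022,  0.0003]), 'joint_efforts': array([ -0.0007, -60.5639, -34.2339,  -0.    ,   0.0062,  -0.    ]), 'eef_pos': array([624.6306,  -0.0011, 230.7176]), 'tcp_rot': array([-3.1405, -0.    ,  1.5708]), 'contact_force': array([-0.2564, -0.0916, -0.9946]), 'wrist_torque': array([ 0.0351, -0.0139, -0.0208]), 'grasp_force': 0.0, 'opening': 1.0007891287380626}
```

View pics/scene0.png

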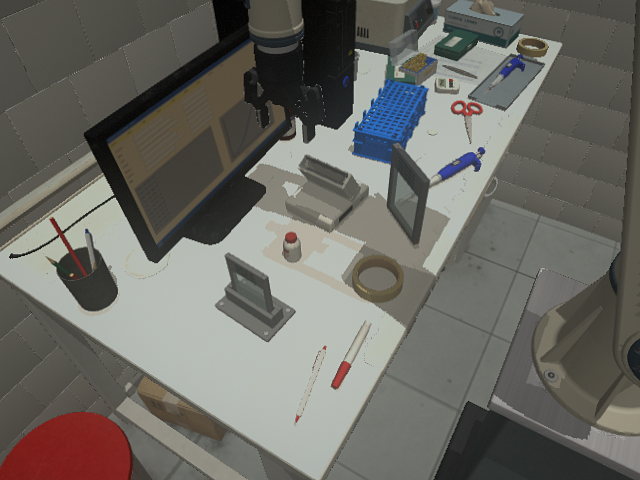

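View pics/side0.png

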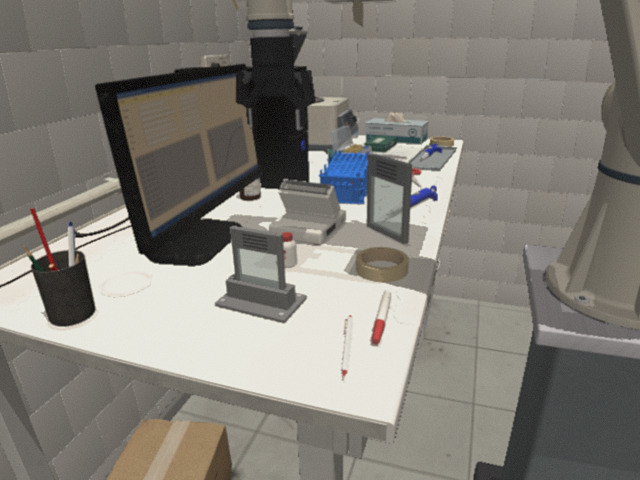

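View pics/wrist0.png

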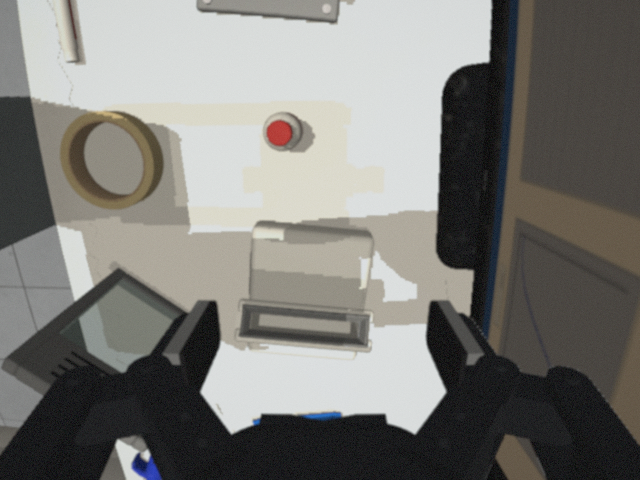

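The scene shows the small cassette in its stand at scene (255,290) and the bottle at (291,247). The reader is at (325,190), the tape at (377,278) and the larger decoy cassette at (408,195). In the wrist view the slot mouth spans about (240–372, 300–350). I'll zoom in for corners.

```bash
cat > h.py <<'E'
import numpy as np,cv2
from rig import monitor, imaging, r
np.set_printoptions(precision=2,suppress=True)
def ray(c,p):
    u=cv2.undistortPoints(np.array([[p]],float),c["mtx"],c["dist"])[0,0]
    return -c["R"].T@c["t"], c["R"].T@np.array([u[0],u[1],1])
def onz(c,p,z):
    o,d=ray(c,p); return o+d*(z-o[2])/d[2]
def two(c1,p1,c2,p2):
    o1,d1=ray(c1,p1);o2,d2=ray(c2,p2)
    s=np.linalg.lstsq(np.c_[d1,-d2],o2-o1,rcond=None)[0]
    a,b=o1+s[0]*d1,o2+s[1]*d2
    return (a+b)/2,np.linalg.norm(a-b)
E
python3 - <<'E'
import cv2,numpy as np
s=cv2.imread("pics/scene0.png");d=cv2.imread("pics/side0.png");w=cv2.imread("pics/wrist0.png")
f=lambda im,x,y,k:cv2.resize(im[y:y+int(300/k),x:x+int(400/k)],(400,300),interpolation=cv2.INTER_CUBIC)
# scene stand (205,240)x4 ; side stand (205,220)x4; scene reader (275,145)x4; wrist reader (220,210)x2.5
cv2.imwrite("pics/m1.png",np.vstack([np.hstack([f(s,205,247,4),f(d,210,222,4)]),np.hstack([f(s,280,150,4),f(w,225,212,2.5)])]))
E
```

```text
(no output)
```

View pics/m1.png

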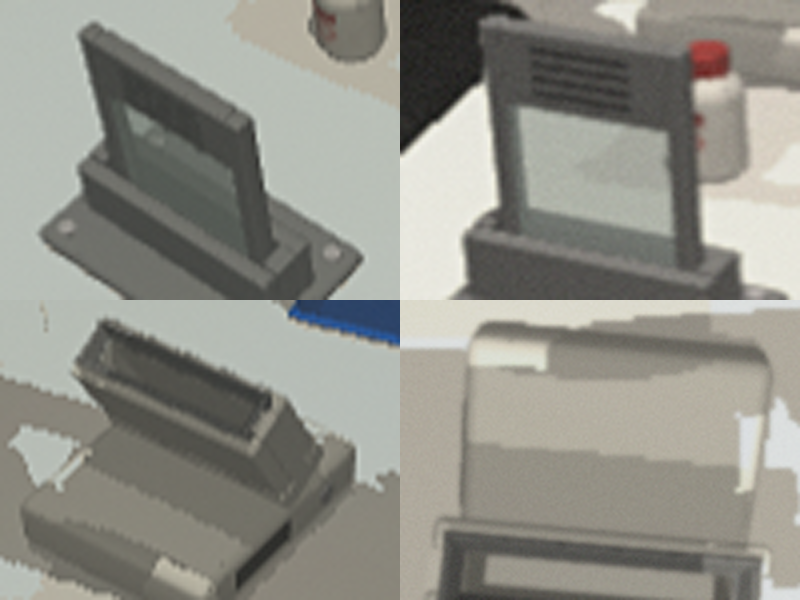

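```bash
python3 - <<'E'
from h import *
S,D,W=[imaging.camera_info(n) for n in("scene","side","wrist")]
for a,b in (((228,254),(232.5,227)),((266.5,276.5),(281.8,235))):
    print("cas",onz(S,a,128),onz(D,b,128),two(S,a,D,b))
sc=[(280+x/4,150+(y-300)/4) for x,y in((105,322),(75,372),(262,440),(287,398))]
p=np.array([onz(S,q,107) for q in sc]);print("mouth scene",p,p.mean(0))
wc=[(241,300),(371,312.8),(236,342),(370,352)]
p=np.array([onz(W,q,107) for q in wc]);print("mouth wrist",p,p.mean(0))
print("base far corners z32",onz(W,(254,222),32),onz(W,(372,233),32))
print("bottle cap",onz(W,(280,132),62),"tape",onz(W,(111,159),25))
print("stand wrist corners", onz(W,(198,10),5),onz(W,(338,21),5))
a,b=(428,148),(408,155) # decoy tops
print("decoy",two(S,(393,145),D,(368,153)),two(S,(428,180),D,(409,163)))
E
```

```text
cas [617.48 201.99 128.  ] [616.43 203.89 128.  ] (array([618.13, 201.27, 126.84]), np.float64(0.29182136319088875))
cas [533.25 208.81 128.  ] [529.58 212.16 128.  ] (array([532.84, 207.74, 126.26]), np.float64(2.507735690889939))
mouth scene [[ 663.69 -113.5   107.  ]
 [ 654.48  -70.12  107.  ]
 [ 544.37  -70.73  107.  ]
 [ 549.25 -105.46  107.  ]] [602.95 -89.95 107.  ]
mouth wrist [[ 557.5   -68.17  107.  ]
 [ 665.14  -80.08  107.  ]
 [ 549.89 -109.33  107.  ]
 [ 666.11 -119.36  107.  ]] [609.66 -94.23 107.  ]
base far corners z32 [557.62 -23.73  32.  ] [673.51 -35.09  32.  ]
bottle cap [589.51  63.26  62.  ] tape [419.42  38.29  25.  ]
stand wrist corners [510.78 171.05   5.  ] [638.83 159.85   5.  ]
decoy (array([ 486.32, -155.89,  170.14]), np.float64(0.7568481861854014)) (array([388.22, -91.1 , 170.44]), np.float64(2.4869135516067775))
```

Cassette: centre about (576, 205), yaw −5°. Slot mouth: about (608, −92). Next I move above the cassette and turn the gripper so it closes across the thickness.

Request:
{"fn": "drive_tool", "kwargs": {"plan": [{"x": 4.1,"y": -0.97,"z": 0.6,"az": -7.07,"hand": 85},{"x": 4.1,"y": -0.97,"z": 0.6,"az": -7.07,"hand": 85},{"x": 4.1,"y": -0.97,"z": 0.6,"az": -7.07,"hand": 85},{"x": 4.1,"y": -0.97,"z": 0.6,"az": -7.07,"hand": 85},{"x": 4.1,"y": -0.97,"z": 0.6,"az": -7.07,"hand": 85},{"x": 4.1,"y": -0.97,"z": 0.6,"az": -7.07,"hand": 85},{"x": 4.1,"y": -0.97,"z": 0.6,"az": -7.07,"hand": 85},{"x": 4.1,"y": -0.97,"z": 0.6,"az": -7.07,"hand": 85}]}}

```text
invalid input
```

Request:
{"fn": "drive_tool", "kwargs": {"plan": [{"az": -7.07,"hand": 85},{"az": -7.07,"hand": 85},{"az": -7.07,"hand": 85},{"az": -7.07,"hand": 85},{"az": -7.07,"hand": 85},{"az": -7.07,"hand": 85},{"az": -7.07,"hand": 85},{"az": -7.07,"hand": 85}]}}

```text
invalid input
```

```bash
python3 - <<'E'
from h import *
s=monitor.sense();print(s["clock"],s["qpos"],s["eef_pos"],s["tcp_rot"],s["contact_force"])
c=imaging.camera_info("wrist");im=imaging.grab_frame("wrist");cv2.imwrite("pics/w1.png",im[:,:,::-1])
np.savez("w1.npz",**c)
E
```

```text
0.15 [-0.    0.35  1.63  0.    1.16 -0.  ] [624.63  -0.   230.72] [-3.14 -0.    1.57] [-0.26 -0.09 -0.99]
```

View pics/w1.png

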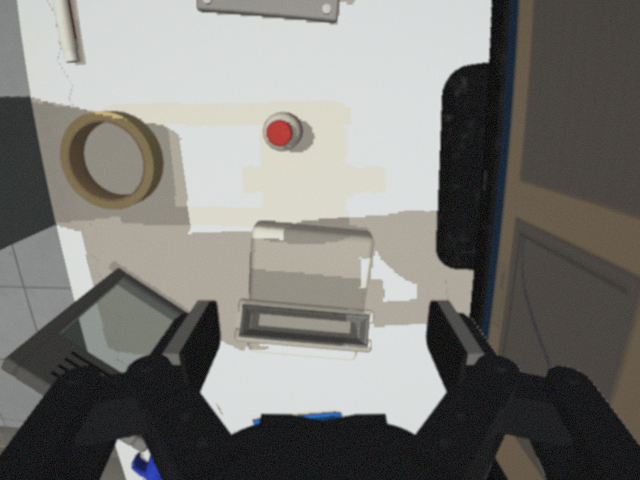

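The call was refused and the view is unchanged. I'll retry with all keys in every row.

Request:
{"fn": "drive_tool", "kwargs": {"plan": [{"x": 0.9,"y": -0.2,"z": 0.1,"ax": 0,"ay": 0,"az": -1.0,"hand": 85},{"x": 1.8,"y": -0.4,"z": 0.2,"ax": 0,"ay": 0,"az": -2.0,"hand": 85},{"x": 2.7,"y": -0.6,"z": 0.3,"ax": 0,"ay": 0,"az": -3.0,"hand": 85},{"x": 3.5,"y": -0.8,"z": 0.4,"ax": 0,"ay": 0,"az": -4.0,"hand": 85},{"x": 4.1,"y": -0.97,"z": 0.6,"ax": 0,"ay": 0,"az": -5.0,"hand": 85},{"x": 4.1,"y": -0.97,"z": 0.6,"ax": 0,"ay": 0,"az": -6.0,"hand": 85},{"x": 4.1,"y": -0.97,"z": 0.6,"ax": 0,"ay": 0,"az": -7.07,"hand": 85},{"x": 4.1,"y": -0.97,"z": 0.6,"ax": 0,"ay": 0,"az": -7.07,"hand": 85}], "grip_force": 60}}

```text
clock: 1.0
eef_pos: [576.2, 205.4, 201.0]
tcp_rot: [-3.141, -0.0, 2.314]
contact_force: [0.3, -0.3, 0.8]
opening: 0.996
grasp_force: 0.0
```

Request:
{"fn": "drive_tool", "kwargs": {"plan": [{"x": 0,"y": 0,"z": 0,"ax": 0,"ay": 0,"az": -1.3,"hand": 85},{"x": 0,"y": 0,"z": 0,"ax": 0,"ay": 0,"az": -2.6,"hand": 85},{"x": 0,"y": 0,"z": 0,"ax": 0,"ay": 0,"az": -3.9,"hand": 85},{"x": 0,"y": 0,"z": 0,"ax": 0,"ay": 0,"az": -5.2,"hand": 85},{"x": 0,"y": 0,"z": 0,"ax": 0,"ay": 0,"az": -6.5,"hand": 85},{"x": 0,"y": 0,"z": 0,"ax": 0,"ay": 0,"az": -7.07,"hand": 85},{"x": 0,"y": 0,"z": 0,"ax": 0,"ay": 0,"az": -7.07,"hand": 85}]}}

```text
clock: 1.7
eef_pos: [576.6, 204.7, 201.3]
tcp_rot: [3.142, -0.0, 3.049]
contact_force: [-0.9, 0.3, 0.4]
opening: 0.995
grasp_force: 0.0
```

```bash
python3 - <<'E'
from h import *
s=monitor.sense();print(s["clock"],s["qpos"],s["eef_pos"],s["tcp_rot"],s["contact_force"])
c=imaging.camera_info("wrist");im=imaging.grab_frame("wrist");cv2.imwrite("pics/w2.png",im[:,:,::-1])
np.savez("w2.npz",**c)
E
```

```text
1.7 [ 0.34  0.36  1.69  0.    1.09 -1.14] [576.58 204.67 201.26] [ 3.14 -0.    3.05] [-0.86  0.28  0.35]
```

View pics/w2.png

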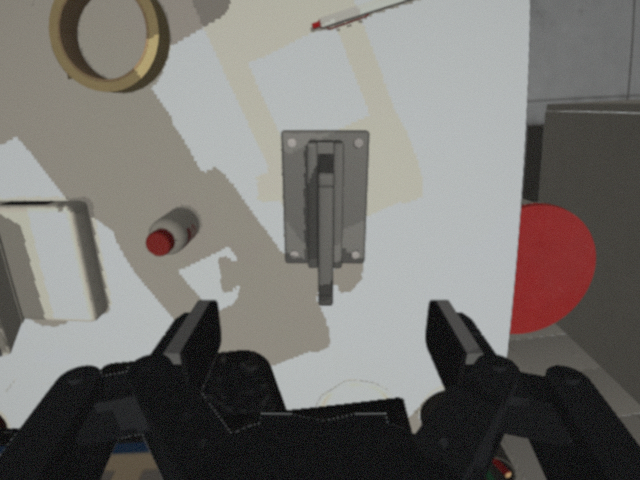

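The cassette lies parallel to the image columns, centred at column 325.5. Its top edge runs from about (326,172) to (325,303).

```bash
python3 - <<'E'
from h import *
c=dict(np.load("w2.npz"))
a,b=onz(c,(326,172),128),onz(c,(325.3,303),128);print(a,b,(a+b)/2,np.degrees(np.arctan2(*(b-a)[1::-1])),np.linalg.norm(b-a))
f=[onz(c,p,7) for p in((282,131),(369,131),(285,263),(364,264))];print(np.array(f),np.mean(f,0))
# reader base left edge in this view
E
```

```text
[530.81 209.38 128.  ] [617.72 201.05 128.  ] [574.27 205.22 128.  ] -5.471733637084178 87.3085785141121
[[509.61 172.54   7.  ]
 [516.81 250.14   7.  ]
 [637.01 159.35   7.  ]
 [645.39 238.07   7.  ]] [577.21 205.03   7.  ]
```

Aligned within 1 mm. Descend 110 mm and grip.

Request:
{"fn": "drive_tool", "kwargs": {"plan": [{"x": 0,"y": 0,"z": 0.6,"ax": 0,"ay": 0,"az": 0,"hand": 85},{"x": 0,"y": 0,"z": 1.2,"ax": 0,"ay": 0,"az": 0,"hand": 85},{"x": 0,"y": 0,"z": 1.8,"ax": 0,"ay": 0,"az": 0,"hand": 50},{"x": 0,"y": 0,"z": 2.2,"ax": 0,"ay": 0,"az": 0,"hand": 30},{"x": 0,"y": 0,"z": 2.2,"ax": 0,"ay": 0,"az": 0,"hand": 20},{"x": 0,"y": 0,"z": 2.2,"ax": 0,"ay": 0,"az": 0,"hand": 5},{"x": 0,"y": 0,"z": 2.2,"ax": 0,"ay": 0,"az": 0,"hand": 0},{"x": 0,"y": 0,"z": 2.2,"ax": 0,"ay": 0,"az": 0,"hand": 0}], "grip_force": 60}}

```text
clock: 2.55
eef_pos: [577.5, 205.4, 92.8]
tcp_rot: [3.14, 0.002, 3.051]
contact_force: [0.4, 0.2, 1.2]
opening: 0.105
grasp_force: 59.1
```

Request:
{"fn": "drive_tool", "kwargs": {"plan": [{"x": 0,"y": 0,"z": 0,"ax": 0,"ay": 0,"az": 0,"hand": 0},{"x": 0,"y": 0,"z": 0,"ax": 0,"ay": 0,"az": 0,"hand": 0},{"x": 0,"y": 0,"z": 0,"ax": 0,"ay": 0,"az": 0,"hand": 0},{"x": 0,"y": 0,"z": 0,"ax": 0,"ay": 0,"az": 0,"hand": 0}]}}

```text
clock: 2.95
eef_pos: [577.6, 205.4, 92.8]
tcp_rot: [3.14, 0.003, 3.051]
contact_force: [-0.1, 0.3, 7.5]
opening: 0.11
grasp_force: 59.7
```

Request:
{"fn": "drive_tool", "kwargs": {"plan": [{"x": 0,"y": 0,"z": -0.3,"ax": 0,"ay": 0,"az": 0,"hand": 0},{"x": 0,"y": 0,"z": -0.7,"ax": 0,"ay": 0,"az": 0,"hand": 0},{"x": 0,"y": 0,"z": -1.2,"ax": 0,"ay": 0,"az": 0,"hand": 0},{"x": 0,"y": 0,"z": -1.7,"ax": 0,"ay": 0,"az": 0,"hand": 0},{"x": 0,"y": 0,"z": -2.2,"ax": 0,"ay": 0,"az": 0,"hand": 0},{"x": 0,"y": 0,"z": -2.7,"ax": 0,"ay": 0,"az": 0,"hand": 0},{"x": 0,"y": 0,"z": -3.2,"ax": 0,"ay": 0,"az": 0,"hand": 0},{"x": 0,"y": 0,"z": -3.2,"ax": 0,"ay": 0,"az": 0,"hand": 0}]}}

```text
clock: 3.75
eef_pos: [578.1, 205.5, 255.9]
tcp_rot: [3.139, 0.006, 3.051]
contact_force: [0.1, 0.1, -1.8]
opening: 0.108
grasp_force: 59.0
```

Request:
{"fn": "drive_tool", "kwargs": {"plan": [{"x": -0.1,"y": -0.4,"z": 0,"ax": 0,"ay": 0,"az": 0,"hand": 0},{"x": -0.25,"y": -1.0,"z": 0,"ax": 0,"ay": 0,"az": 0,"hand": 0},{"x": -0.4,"y": -1.6,"z": 0,"ax": 0,"ay": 0,"az": 0,"hand": 0},{"x": -0.6,"y": -2.2,"z": 0,"ax": 0,"ay": 0,"az": 0,"hand": 0},{"x": -0.8,"y": -2.8,"z": 0,"ax": 0,"ay": 0,"az": 0,"hand": 0},{"x": -0.9,"y": -3.4,"z": 0,"ax": 0,"ay": 0,"az": 0,"hand": 0},{"x": -0.97,"y": -3.7,"z": 0,"ax": 0,"ay": 0,"az": 0,"hand": 0},{"x": -0.97,"y": -3.7,"z": 0,"ax": 0,"ay": 0,"az": 0,"hand": 0}]}}

```text
clock: 4.55
eef_pos: [607.8, 14.7, 250.7]
tcp_rot: [-3.141, -0.001, 3.049]
contact_force: [-0.6, 0.6, -1.4]
opening: 0.108
grasp_force: 58.9
```

```bash
python3 - <<'E'
from h import *
s=monitor.sense();print(s["clock"],s["qpos"],s["eef_pos"],s["tcp_rot"],s["contact_force"])
c=imaging.camera_info("wrist");im=imaging.grab_frame("wrist");cv2.imwrite("pics/w3.png",im[:,:,::-1])
np.savez("w3.npz",**c)
E
```

```text
4.55 [ 0.02  0.31  1.65 -0.    1.18 -1.46] [607.82  14.7  250.7 ] [-3.14 -0.    3.05] [-0.64  0.61 -1.41]
```

View pics/w3.png

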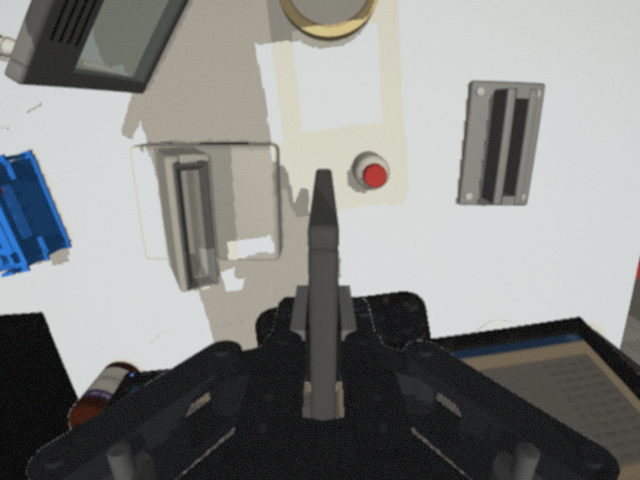

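The wrist view shows the cassette held upright and the slot mouth at about (170–215, 155–290). One enlarged crop for the corners.

```bash
python3 - <<'E'
import cv2
w=cv2.imread("pics/w3.png")
cv2.imwrite("pics/c3.png",cv2.resize(w[145:295,125:285],None,fx=4,fy=4,interpolation=cv2.INTER_CUBIC))
E
```

```text
(no output)
```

View pics/c3.png

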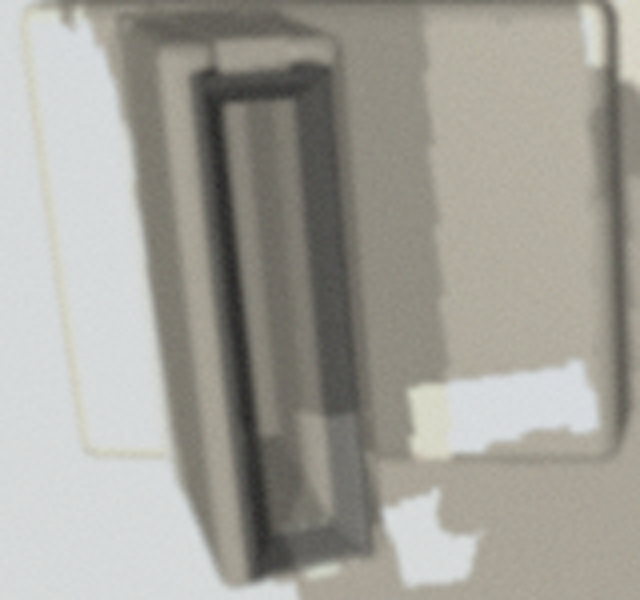

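```bash
python3 - <<'E'
from h import *
from scipy.spatial.transform import Rotation as Ro
c=dict(np.load("w3.npz"))
g=lambda x,y,z:onz(c,(125+(x-1.5)/4,145+(y-1.5)/4),z)
def rep(n,P):
    P=np.array(P);tl,tr,bl,br=P
    m=P.mean(0);l=bl-tl;q=br-tr
    print(n,P.tolist(),m,"yaw",np.degrees(np.arctan2(l[1],l[0])),np.degrees(np.arctan2(q[1],q[0])),"len",np.linalg.norm(l),np.linalg.norm(q),"wid",np.linalg.norm(tl-tr),np.linalg.norm(bl-br))
    return m
m1=rep("rim",[g(196,75,112.6),g(332,66,101.1),g(250,578,112.6),g(372,553,101.1)])
m2=rep("in",[g(222,100,103.2),g(297,95,96.7),g(268,530,103.2),g(330,525,96.7)])
# base corners (z=32 top right side edge, z~0 left)
b=[g(612,5,30),g(622,455,30),g(25,5,30),g(88,455,30)]
print("base",np.array(b),np.mean(b,0))
yaw=np.radians(-5.4)
for m,z in((m1,68),(m2,60)):
    zz=Ro.from_euler('z',yaw).apply([0,.5,np.sqrt(.75)])
    print("floor",m-z*zz)
E
```

```text
rim [[554.0907298677488, -97.95593364233295, 112.60000000000002], [556.261720760906, -74.74927480592582, 101.10000000000002], [661.5589564441773, -109.93150464157446, 112.60000000000002], [663.2054588163061, -86.25600192289082, 101.09999999999997]] [608.78 -92.22 106.85] yaw -6.35844282237849 -6.141175437398607 len 108.13340845566853 107.56099608225247 wid 25.990617841974526 26.37215196080562
in [[560.4528094502331, -97.66871678707224, 103.19999999999999], [561.7734915467622, -84.51120304851806, 96.69999999999999], [654.7273457241869, -107.68752392404619, 103.19999999999999], [657.5505028993707, -96.11687141294423, 96.69999999999999]] [608.63 -96.5   99.95] yaw -6.066207111003522 -6.909065584055923 len 94.80540430859894 96.47760072588217 wid 14.734801287439705 13.568353473007031
base [[ 555.34  -26.57   30.  ]
 [ 673.24  -39.27   30.  ]
 [ 539.96 -173.18   30.  ]
 [ 660.32 -185.93   30.  ]] [ 607.21 -106.24   30.  ]
floor [ 605.58 -126.07   47.96]
floor [ 605.8  -126.36   47.99]
```

Slot floor at about (605, −126, 48), yaw −6.1°, consistent with the base outline. Now I lean the tool by 30° and then compute the approach shift.

Request:
{"fn": "drive_tool", "kwargs": {"plan": [{"x": 0,"y": 0,"z": 0,"ax": 0.7,"ay": 0,"az": 0,"hand": 0},{"x": 0,"y": 0,"z": 0,"ax": 1.7,"ay": 0,"az": 0,"hand": 0},{"x": 0,"y": 0,"z": 0,"ax": 2.8,"ay": 0,"az": 0,"hand": 0},{"x": 0,"y": 0,"z": 0,"ax": 3.9,"ay": 0,"az": 0.05,"hand": 0},{"x": 0,"y": 0,"z": 0,"ax": 4.7,"ay": 0.03,"az": 0.1,"hand": 0},{"x": 0,"y": 0,"z": 0,"ax": 5.0,"ay": 0.03,"az": 0.13,"hand": 0},{"x": 0,"y": 0,"z": 0,"ax": 5.0,"ay": 0.03,"az": 0.13,"hand": 0},{"x": 0,"y": 0,"z": 0,"ax": 5.0,"ay": 0.03,"az": 0.13,"hand": 0}]}}

```text
clock: 5.4
eef_pos: [608.1, 16.8, 251.2]
tcp_rot: [-2.62, 0.0, 3.038]
contact_force: [0.7, -1.2, -1.8]
opening: 0.106
grasp_force: 58.9
```

```bash
cat > go.py <<'E'
from h import *
from scipy.spatial.transform import Rotation as Ro
import sys
psi=np.radians(-6.1);B=Ro.from_euler('z',psi).as_matrix()
zs=B@[0,.5,np.sqrt(.75)];l=B@[1,0,0]
T=np.c_[-l,np.cross(-zs,-l),-zs]
F=np.array([605.2,-126.1,48])+1.8*l
def rem(h):
    s=monitor.sense();R=Ro.from_euler('xyz',s["tcp_rot"]).as_matrix()
    print(s["clock"],s["eef_pos"],s["tcp_rot"],s["contact_force"],"open",s["opening"])
    d=s["eef_pos"]-F; print("slot coords l,x,z",d@l,-d@T[:,1],d@zs)
    print("shift units",R.T@(F+h*zs-s["eef_pos"])/50,"turn",np.degrees(Ro.from_matrix(R.T@T).as_rotvec())/6)
rem(float(sys.argv[1]))
E
python3 go.py 170
```

```text
5.4 [608.07  16.84 251.18] [-2.62  0.    3.04] [ 0.7  -1.17 -1.79] open 0.10641304735882733
slot coords l,x,z -14.134216865385989 -21.760835544985603 247.18068154705188
shift units [-0.28 -0.44  1.54] turn [0.02 0.02 0.02]
```

Request:
{"fn": "drive_tool", "kwargs": {"plan": [{"x": -0.1,"y": -0.15,"z": 0.3,"ax": 0,"ay": 0,"az": 0,"hand": 0},{"x": -0.2,"y": -0.3,"z": 0.7,"ax": 0,"ay": 0,"az": 0,"hand": 0},{"x": -0.28,"y": -0.44,"z": 1.1,"ax": 0.02,"ay": 0.02,"az": 0.02,"hand": 0},{"x": -0.28,"y": -0.44,"z": 1.4,"ax": 0.02,"ay": 0.02,"az": 0.02,"hand": 0},{"x": -0.28,"y": -0.44,"z": 1.54,"ax": 0.02,"ay": 0.02,"az": 0.02,"hand": 0},{"x": -0.28,"y": -0.44,"z": 1.54,"ax": 0.02,"ay": 0.02,"az": 0.02,"hand": 0},{"x": -0.28,"y": -0.44,"z": 1.54,"ax": 0.02,"ay": 0.02,"az": 0.02,"hand": 0}]}}

```text
clock: 6.1
eef_pos: [616.3, -42.2, 195.9]
tcp_rot: [-2.616, 0.0, 3.035]
contact_force: [-0.2, 1.0, -2.0]
opening: 0.112
grasp_force: 59.0
```

```bash
python3 go.py 140; python3 - <<'E'
from h import *
o=[]
for n,x,y in(("scene",250,110),("side",230,130)):
    im=imaging.grab_frame(n); o.append(cv2.resize(im[y:y+120,x:x+130,::-1],(390,360),interpolation=cv2.INTER_CUBIC))
cv2.imwrite("pics/pre.png",np.hstack(o))
E
```

```text
6.1 [616.32 -42.17 195.91] [-2.62  0.    3.03] [-0.24  0.98 -2.03] open 0.11189423260278533
slot coords l,x,z 0.34037941113012143 0.6597529226219598 170.41128540882093
shift units [0.01 0.01 0.61] turn [-0.02 -0.   -0.  ]
```

View pics/pre.png

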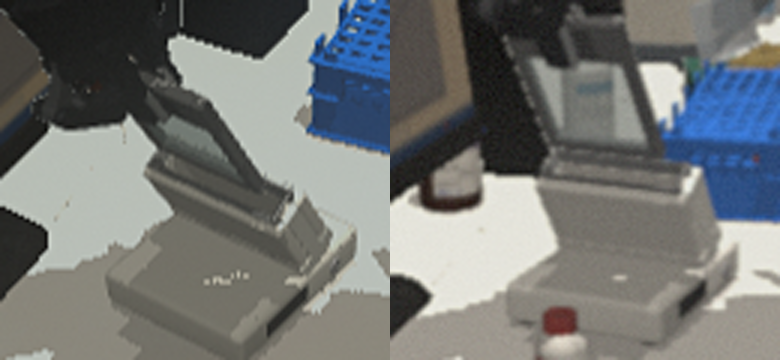

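The cassette leans in line with the slot and sits just above the mouth, perhaps 2–3 mm too far towards +x. I'll ease it in with a small correction and watch the force.

Request:
{"fn": "drive_tool", "kwargs": {"plan": [{"x": 0.04,"y": 0.01,"z": 0.1,"ax": 0,"ay": 0,"az": 0,"hand": 0},{"x": 0.04,"y": 0.01,"z": 0.2,"ax": 0,"ay": 0,"az": 0,"hand": 0},{"x": 0.04,"y": 0.01,"z": 0.3,"ax": 0,"ay": 0,"az": 0,"hand": 0},{"x": 0.04,"y": 0.01,"z": 0.4,"ax": 0,"ay": 0,"az": 0,"hand": 0},{"x": 0.04,"y": 0.01,"z": 0.48,"ax": 0,"ay": 0,"az": 0,"hand": 0},{"x": 0.04,"y": 0.01,"z": 0.48,"ax": 0,"ay": 0,"az": 0,"hand": 0}]}}

```text
clock: 6.8
eef_pos: [613.0, -53.9, 174.2]
tcp_rot: [-2.616, -0.0, 3.035]
contact_force: [-0.3, -0.2, -1.4]
opening: 0.108
grasp_force: 59.1
```

```bash
python3 go.py 140
```

```text
6.8 [612.99 -53.94 174.17] [-2.62 -0.    3.03] [-0.31 -0.16 -1.4 ] open 0.10832918762340064
slot coords l,x,z -1.7184992919660038 0.2303972424287297 145.55445678647575
shift units [-0.03  0.    0.11] turn [-0.02 -0.   -0.  ]
```

Request:
{"fn": "drive_tool", "kwargs": {"plan": [{"x": 0,"y": 0,"z": 0.06,"ax": 0,"ay": 0,"az": 0,"hand": 0},{"x": 0,"y": 0,"z": 0.12,"ax": 0,"ay": 0,"az": 0,"hand": 0},{"x": 0,"y": 0,"z": 0.18,"ax": 0,"ay": 0,"az": 0,"hand": 0},{"x": 0,"y": 0,"z": 0.24,"ax": 0,"ay": 0,"az": 0,"hand": 0}]}}

```text
clock: 7.2
eef_pos: [612.5, -59.7, 164.2]
tcp_rot: [-2.616, 0.0, 3.035]
contact_force: [1.5, -0.3, -1.1]
opening: 0.108
grasp_force: 59.2
```

```bash
python3 go.py 95
```

```text
7.2 [612.55 -59.71 164.16] [-2.62  0.    3.04] [ 1.46 -0.33 -1.1 ] open 0.10799019953458695
slot coords l,x,z -1.5461788982626663 0.23612572246180139 133.993255948103
shift units [-0.03  0.01  0.78] turn [-0.02  0.   -0.  ]
```

The lower edge is inside the straight walls with no real force. Continue.

Request:
{"fn": "drive_tool", "kwargs": {"plan": [{"x": 0,"y": 0,"z": 0.1,"ax": 0,"ay": 0,"az": 0,"hand": 0},{"x": 0,"y": 0,"z": 0.2,"ax": 0,"ay": 0,"az": 0,"hand": 0},{"x": 0,"y": 0,"z": 0.3,"ax": 0,"ay": 0,"az": 0,"hand": 0},{"x": 0,"y": 0,"z": 0.4,"ax": 0,"ay": 0,"az": 0,"hand": 0}]}}

```text
clock: 7.6
eef_pos: [611.4, -69.8, 146.6]
tcp_rot: [-2.616, 0.0, 3.035]
contact_force: [2.8, 0.3, 0.5]
opening: 0.109
grasp_force: 59.2
```

```bash
python3 go.py 85
```

```text
7.6 [611.44 -69.81 146.62] [-2.62  0.    3.04] [2.82 0.28 0.49] open 0.10921153793802785
slot coords l,x,z -1.579978448492782 0.26519847286340664 113.72751705350353
shift units [-0.03  0.01  0.57] turn [-0.02  0.   -0.  ]
```

Request:
{"fn": "drive_tool", "kwargs": {"plan": [{"x": -0.02,"y": 0,"z": 0.1,"ax": 0,"ay": 0,"az": 0,"hand": 0},{"x": -0.02,"y": 0,"z": 0.2,"ax": 0,"ay": 0,"az": 0,"hand": 0},{"x": -0.02,"y": 0,"z": 0.3,"ax": 0,"ay": 0,"az": 0,"hand": 0},{"x": -0.02,"y": 0,"z": 0.4,"ax": 0,"ay": 0,"az": 0,"hand": 0},{"x": -0.02,"y": 0,"z": 0.48,"ax": 0,"ay": 0,"az": 0,"hand": 0},{"x": -0.02,"y": 0,"z": 0.52,"ax": 0,"ay": 0,"az": 0,"hand": 0}]}}

```text
clock: 8.2
eef_pos: [610.5, -82.9, 124.0]
tcp_rot: [-2.616, -0.001, 3.035]
contact_force: [0.2, -1.1, -0.3]
opening: 0.11
grasp_force: 59.2
```

```bash
python3 go.py 85
```

```text
8.2 [610.53 -82.94 123.98] [-2.62 -0.    3.03] [ 0.23 -1.06 -0.33] open 0.10976760172709671
slot coords l,x,z -1.088825309353882 0.3350357483666202 87.54081401920905
shift units [-0.02  0.01  0.05] turn [-0.02 -0.01  0.  ]
```

Touch down in 1 mm steps.

Request:
{"fn": "drive_tool", "kwargs": {"plan": [{"x": 0,"y": 0,"z": 0.02,"ax": 0,"ay": 0,"az": 0,"hand": 0},{"x": 0,"y": 0,"z": 0.04,"ax": 0,"ay": 0,"az": 0,"hand": 0},{"x": 0,"y": 0,"z": 0.05,"ax": 0,"ay": 0,"az": 0,"hand": 0},{"x": 0,"y": 0,"z": 0.05,"ax": 0,"ay": 0,"az": 0,"hand": 0}]}}

```text
clock: 8.6
eef_pos: [610.7, -83.9, 122.3]
tcp_rot: [-2.616, -0.0, 3.035]
contact_force: [-0.4, -0.8, -2.3]
opening: 0.109
grasp_force: 59.2
```

Request:
{"fn": "drive_tool", "kwargs": {"plan": [{"x": 0,"y": 0,"z": 0.02,"ax": 0,"ay": 0,"az": 0,"hand": 0},{"x": 0,"y": 0,"z": 0.03,"ax": 0,"ay": 0,"az": 0,"hand": 0},{"x": 0,"y": 0,"z": 0.03,"ax": 0,"ay": 0,"az": 0,"hand": 0}]}}

```text
clock: 8.9
eef_pos: [610.8, -84.0, 122.1]
tcp_rot: [-2.616, 0.001, 3.035]
contact_force: [-4.1, 6.9, 9.4]
opening: 0.108
grasp_force: 61.0
```

Force now points up the slot axis (about 12 N) at the expected depth. One more small press to confirm it is home.

Request:
{"fn": "drive_tool", "kwargs": {"plan": [{"x": 0,"y": 0,"z": 0.02,"ax": 0,"ay": 0,"az": 0,"hand": 0},{"x": 0,"y": 0,"z": 0.02,"ax": 0,"ay": 0,"az": 0,"hand": 0},{"x": 0,"y": 0,"z": 0.02,"ax": 0,"ay": 0,"az": 0,"hand": 0}]}}

```text
clock: 9.2
eef_pos: [610.8, -84.0, 122.1]
tcp_rot: [-2.616, 0.001, 3.034]
contact_force: [-6.7, 10.3, 15.9]
opening: 0.11
grasp_force: 62.3
```

```bash
python3 go.py 85
```

```text
9.2 [610.82 -84.01 122.1 ] [-2.62  0.    3.03] [-6.66 10.31 15.88] open 0.11031364936867462
slot coords l,x,z -0.686968715945237 0.2913113159454912 85.396667600514
shift units [-0.01  0.01  0.01] turn [-0.02  0.01 -0.01]
```

Stopped on the floor. Relax, open, and withdraw along the slot axis.

Request:
{"fn": "drive_tool", "kwargs": {"plan": [{"x": 0,"y": 0,"z": -0.04,"ax": 0,"ay": 0,"az": 0,"hand": 0},{"x": 0,"y": 0,"z": -0.04,"ax": 0,"ay": 0,"az": 0,"hand": 15},{"x": 0,"y": 0,"z": -0.04,"ax": 0,"ay": 0,"az": 0,"hand": 25},{"x": 0,"y": 0,"z": -0.04,"ax": 0,"ay": 0,"az": 0,"hand": 40},{"x": 0,"y": 0,"z": -0.04,"ax": 0,"ay": 0,"az": 0,"hand": 50},{"x": 0,"y": 0,"z": -0.04,"ax": 0,"ay": 0,"az": 0,"hand": 50},{"x": 0,"y": 0,"z": -0.04,"ax": 0,"ay": 0,"az": 0,"hand": 50}]}}

```text
clock: 9.9
eef_pos: [610.6, -84.3, 121.7]
tcp_rot: [-2.616, -0.0, 3.035]
contact_force: [0.3, 0.6, -0.2]
opening: 0.591
grasp_force: 0.0
```

Request:
{"fn": "drive_tool", "kwargs": {"plan": [{"x": 0,"y": 0,"z": -0.3,"ax": 0,"ay": 0,"az": 0,"hand": 50},{"x": 0,"y": 0,"z": -0.7,"ax": 0,"ay": 0,"az": 0,"hand": 50},{"x": 0,"y": 0,"z": -1.2,"ax": 0,"ay": 0,"az": 0,"hand": 50},{"x": 0,"y": 0,"z": -1.7,"ax": 0,"ay": 0,"az": 0,"hand": 50},{"x": 0,"y": 0,"z": -2.2,"ax": 0,"ay": 0,"az": 0,"hand": 50},{"x": 0,"y": 0,"z": -2.5,"ax": 0,"ay": 0,"az": 0,"hand": 50},{"x": 0,"y": 0,"z": -2.5,"ax": 0,"ay": 0,"az": 0,"hand": 50}]}}

```text
clock: 10.6
eef_pos: [618.6, -20.6, 232.3]
tcp_rot: [-2.617, 0.003, 3.036]
contact_force: [0.3, 0.4, 1.4]
opening: 0.589
grasp_force: 0.0
```

```bash
python3 - <<'E'
from h import *
s=monitor.sense();print(s["clock"],s["eef_pos"],s["contact_force"])
o=[]
for n,x,y in(("scene",250,110),("side",220,120)):
    im=imaging.grab_frame(n); o.append(cv2.resize(im[y:y+180,x:x+195,::-1],(390,360),interpolation=cv2.INTER_CUBIC))
cv2.imwrite("pics/end.png",np.hstack(o))
E
```

```text
10.6 [618.63 -20.56 232.28] [0.26 0.43 1.38]
```

View pics/end.png

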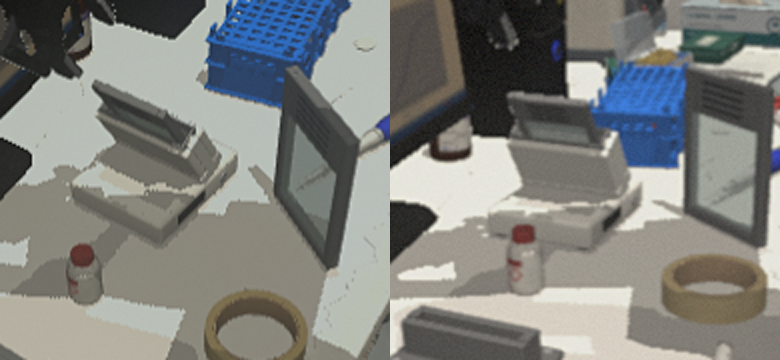

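The cassette is seated in the slot, the gripper is clear, and the bottle and tape are where they were.

```bash
python3 -c "
from rig import r
print(r.sign_off())"
```

```text
the job is handed in; nothing more can be done
None
```

The gel cassette is in the reader's left-leaning slot, held until it touched the slot floor and then released; the bottle and tape roll were left alone, and I handed the job in at about 10.7 s.

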